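# Scrap a blank through the sprung flap

### The arm

A 6-joint arm with a two-finger parallel gripper is mounted at the origin on a cart in front of the work surface, level with it; the furniture and walls round the work are solid. World frame = base frame: x ahead of the robot, y to its left, z up, the work surface at z = 0. Lengths are in m, angles in rad, forces in N, time in s.
With the tool pointing down it reaches from about 0.325 to 0.875 m from the base axis. Payload 4.4 kg.
Tool frame: the origin (TCP) lies at the very end of the fingers, on their centre line; the grasp point (between the pads) lies 19 mm behind it (arm.grip_depth is the distance from the TCP to the grasp point, in m); z points along the fingers, y is the direction in which the jaws open and shut (so a half turn about z gives the same grasp; the last joint's range is limited). The gripper opens to 85 mm and grips with 20 to 120 N. Pads are 22 mm wide; open, the fingers measure 114 mm over their backs; the gripper's body (76 mm by 85 mm) begins 54 mm behind the grasp point. The pads swing forward as they close: fully open they stand 13 mm farther back than shut.
Start: joints at [1.034, 0.207, 1.542, -0, 1.393, -0.15], TCP at [0.216, 0.533, 0.231] pointing down, gripper open.
Joint ranges: [-2.73, 2.73], [-0.86, 2.22], [0.23, 2.46], [-1.11, 4.25], [0.08, 2.63], [-2.82, 2.82]. Speed limits (rad/s): [2.79, 2.79, 3.14, 3.14, 3.14, 3.14].

### API

Orientations are given as a unit quaternion [x, y, z, w].
In Python, from workcell import arm gives the robot as it stands.
- The arm moves only by the tool move_arm, never from a script. Its argument "plan" is one flat list of numbers, 5 for each row, row after row: the closure in counts, from 0 (fully open) to 255 (shut), then the shift along the tool's x, y, z in mm, then the turn about the tool's z in degrees. A call has 1 to 12 rows; each row shifts and turns the pose as measured when the row begins, along the tool's axes as they then stand; what a row does not reach is not made up. A row lasts 1/8 s, in which the tool goes at most 62.5 mm and 10.7 degrees, less where a joint would pass 70% of its speed; a pose out of reach is approached as far as the arm can. A call is refused whole if a number of a shift passes 62.5 or a number of a turn 10.7, either way. A call with a gripper value outside its range is refused whole. The fingers move at their own pace and stop on an object; "force" is the grip in N (left out, the last holds). Time passes only in rows, so rows that do not move let the fingers close. It gives the time, the measured TCP pose, the force and the opening at its end, in the units of the state.
- arm.read_state(): the state, without advancing time (a new reading comes with each control period).
- arm.grab_frame(name): name is "side" or "top" or "wrist"; returns (picture, depth): 420x560x3 uint8, blue, green, red; 420x560 float32, m along the optical axis (not along the pixel's ray), 0 where there is no reading.
- arm.get_calibration(name): a dict with "K" (3x3 intrinsics, pixels), "rvec" (rotation vector, rad) and "tvec" (3), from world to camera coordinates, as OpenCV has them; the wrist camera has in their place "tool_from_camera" (4x4, takes a point from camera to tool coordinates, whose origin is the TCP and whose axes are the flange's). Camera axes: x right, y down, z forward; pixel columns grow to the right and rows downward; lengths in m; the calibration is good to about 2 mm. A picture is of the moment at which its call begins: read the wrist's pose just before it. get_calibration takes no time and is no camera call.
- arm.job_done(): hands the job in, once; it reports no verdict.
The state is a dict: "clock": time; "q": joint angles; "dq": joint speeds; "effort": joint torques, N m; "position": TCP position; "eef_rot": TCP orientation; "wrist_force": force on the tool from outside, world axes, zero at the start; "wrist_torque": the same for the moment, N m; "gripper_width": finger opening in m.
Only numpy, scipy, OpenCV 4.12 (cv2) and the standard library are available. Lean on these libraries where they do the work, as an engineer would, in place of code of your own. Each camera call takes 0.05 s, during which the arm holds its last target. There are 200 camera calls.

### The job

One of the three brass blanks is a reject: its ends were left square, without the notch that the two good ones have. Lay the reject on the sloping rest with its lower end against the stop and let go of it, then take it again by its upper end so that it can hang upright, push the sprung flap in the top of the grey scrap bin open with its lower end, and let it drop into the bin so that the flap closes behind it. Leave the good blanks and the other things on the table where they are.

Things in the scene. Friction and masses are not known exactly. Their poses are not given: they have to be found in the camera images.
- reject_c (a point): the reject: centre of the solid, square-ended brass bar 130 x 36 x 14 mm; origin at its centre (half-way up), x along its length, y across its 36 mm width, z through its 14 mm thickness; about 0.42 kg; lies flat at first. It starts in any one of the three places of the blanks
- good_a_c (a point): a good blank, with a notch 14 mm wide and 18 mm deep in each end, otherwise like the reject: brass bar 130 x 36 x 14 mm; origin at its centre (half-way up), x along its length, y across its 36 mm width, z through its 14 mm thickness
- good_b_c (a point): the other good blank, the same as the first
- rest_seat (a point): point on the sloping rest where the centre of a bar lies that rests flat on the rail (7 mm above its face) with its lower end on the stop, 88 mm above the table; the bar's upper 39 mm then stand free beyond the top of the rail. Axes are the rest's: x level across the rail, y level and uphill, z up
- rest: the sloping rest, fixed to the table: a steel rail 24 mm wide (narrower than the bar, so fingers pass on both sides) that falls at 45 degrees toward the rest's -y, upper end toward +y, on a 70 x 110 mm wooden foot 8 mm high. A stop lip at the rail's lower end stands 10 mm above its face. Origin on the table below the seat point
- bin_slot (a point): centre of the slot, level with the top face of the grey scrap bin, 175 mm above the table. The slot is 54 mm along x and 30 mm along y, so the upright bar goes in with its 36 mm width along x and its 14 mm thickness along y. A raised trim 2.5 mm high goes round the slot; z up
- bin: the closed grey scrap bin, fixed to the table, 100 mm (x) by 190 mm (y) by 175 mm high, walls and floor 4 mm: origin at the centre of its underside, axes as for the slot, which lies 45 mm from the bin's centre toward +y
- flap (a joint): steel flap, 31 mm long, that closes the slot from 4 mm below the top face; hinged along the slot's +y side, it swings down into the bin: 0 shut, 1.5 rad open. A light spring (about 0.01 Nm shut, 0.04 Nm wide open) shuts it; a bar let go when about 90 mm of it is in falls past the flap by its weight
- gear_motor: bystander, black motor on a brass plate, 52 x 76 x 64 mm; origin at the centre of its underside
- bogie: bystander, small geared axle set with four wheels, 70 x 69 x 31 mm; origin at the centre of its underside
Things that resemble listed ones, but are neither listed nor needed, are in the scene too. What is shaped like the part that bears reject_c but blue is not meant.

How it is judged:
On the way, in this order (a step that is already met when the one before it is completed fails the run):
1. the reject lies at rest on the sloping rest against its stop, let go (distance between reject_c and rest_seat below 0.015 m and (angle between reject_c's own x axis and vertical between 0.6 and 0.97 rad or angle between reject_c's own x axis and vertical between 2.17 and 2.54 rad) and contact force between the fingers and reject below 0.05 N and linear speed of reject below 0.02 m/s), for 0.2 s.
2. the reject, held in the fingers and upright, holds the flap open with its lower end (value of joint flap above 0.7 rad and (angle between reject_c's own x axis and vertical below 0.35 rad or angle between reject_c's own x axis and vertical above 2.79 rad) and contact force between the fingers and reject above 1 N and horizontal distance between reject_c and bin_slot below 0.03 m and z of reject_c in the frame of bin_slot below 0.05 m), for 0.1 s.
At the end, for the whole second after the job is handed in: The reject lies at rest inside the scrap bin (its centre within the bin's walls and less than 110 mm above the table), the flap is shut to within 0.12 rad, and the two good blanks, the gear motor and the axle set are within 20 mm of where they were (x of reject_c in the frame of bin between -0.05 and 0.05 m and y of reject_c in the frame of bin between -0.095 and 0.095 m and z of reject_c in the frame of bin between 0 and 0.11 m and value of joint flap below 0.12 rad and linear speed of reject below 0.03 m/s and distance of each of good_a_c, good_b_c, gear_motor, bogie from where it was at the start of the episode below 0.02 m); the robot touches nothing.
It fails at once if the notched blank is pushed more than 20 mm from its place (distance of good_a_c from where it was at the start of the episode above 0.02 m).
It fails at once if the notched blank is pushed more than 20 mm from its place (distance of good_b_c from where it was at the start of the episode above 0.02 m).
It fails at once if the gear motor is pushed more than 20 mm from its place (distance of gear_motor from where it was at the start of the episode above 0.02 m).
It fails at once if the axle set is pushed more than 20 mm from its place (distance of bogie from where it was at the start of the episode above 0.02 m).
It also fails if it takes over 59 s, if anything falls off the work surface, if the arm or the gripper's body presses on something with over 40 N, if the wrist force passes 120 N, or if a joint passes its speed limit or range.

## Working session

There is one attempt and no reset: what is moved stays moved. The work goes in short steps, Python scripts to look and compute and a tool call to move; the robot and the scene stay as the last step left them, time stands still between calls to the robot, and variables do not carry over. Pictures are saved under pics/ and viewed, about 8 in all and at most 12, crops included, and the job is handed in when it is done.

Besides the shell and the picture viewer there is one more tool, called after "Request:" as name(argument=value, ...) on one line, values as JSON. move_arm: Moves the arm, as the interface text tells. Its arguments: {"type":"object","properties":{"plan":{"type":"array","items":{"type":"number"}},"force":{"type":"number"}},"required":["plan"]}

```bash
mkdir -p pics; ls
python3 - <<'E'
from workcell import arm
import cv2,numpy as np
print(arm.read_state())
for n in("top","side"):
    p,d=arm.grab_frame(n); cv2.imwrite(f"pics/{n}0.png",p); np.savez(f"pics/{n}0.npz",p=p,d=d)
    print(arm.get_calibration(n))
print(arm.get_calibration("wrist"))
E
```

```text
pics
{'clock': 0.0, 'q': array([ 1.03448293e+00,  2.07467328e-01,  1.54295090e+00,  1.98799626e-06,
        1.39347885e+00, -1.50497834e-01]), 'dq': array([ 0.00106407, -0.00148935,  0.00243498, -0.00073665, -0.00111052,
        0.00081032]), 'effort': array([ 1.06718118e-03, -3.83030283e+01, -2.91600162e+01, -1.20491059e-04,
        1.03528527e-02, -3.11249539e-05]), 'position': array([0.21600258, 0.53207783, 0.23010032]), 'eef_rot': array([ 1.91713592e-01,  9.81450239e-01, -1.08461085e-03, -3.88866718e-04]), 'wrist_force': array([ 0.15074558,  0.23201678, -0.68177101]), 'wrist_torque': array([-0.00618229,  0.02905796,  0.00399781]), 'gripper_width': 0.08553835904242865}
{'K': array([[406.32941335,   0.        , 281.7859216 ],
       [  0.        , 406.32941335, 207.26942931],
       [  0.        ,   0.        ,   1.        ]]), 'rvec': array([ 2.13327861, -2.17794977,  0.1957493 ]), 'tvec': array([0.02391266, 0.59745917, 1.0852167 ])}
{'K': array([[396.45933113,   0.        , 282.23750431],
       [  0.        , 396.45933113, 215.30192873],
       [  0.        ,   0.        ,   1.        ]]), 'rvec': array([ 1.90734054, -0.28171711,  0.17158458]), 'tvec': array([-0.52361723,  0.18362996,  0.99328453])}
{'K': array([[344.60566747,   0.        , 281.90821612],
       [  0.        , 344.60566747, 210.24054717],
       [  0.        ,   0.        ,   1.        ]]), 'tool_from_camera': array([[ 3.46760865e-05, -9.55315220e-01, -2.95588954e-01,
         7.67432704e-02],
       [ 9.99998940e-01, -3.97061219e-04,  1.40057560e-03,
        -3.09670735e-04],
       [-1.45535810e-03, -2.95588689e-01,  9.55314194e-01,
        -1.43113787e-01],
       [ 0.00000000e+00,  0.00000000e+00,  0.00000000e+00,
         1.00000000e+00]])}
```

View pics/top0.png

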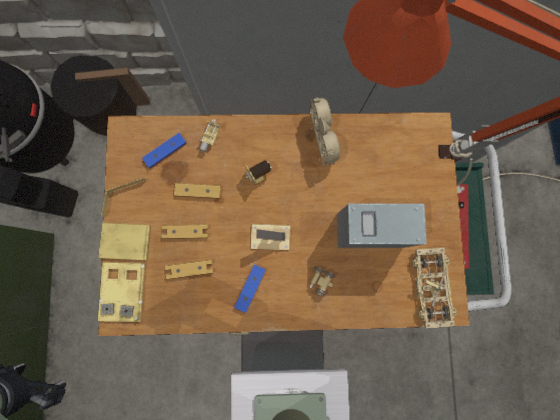

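View pics/side0.png

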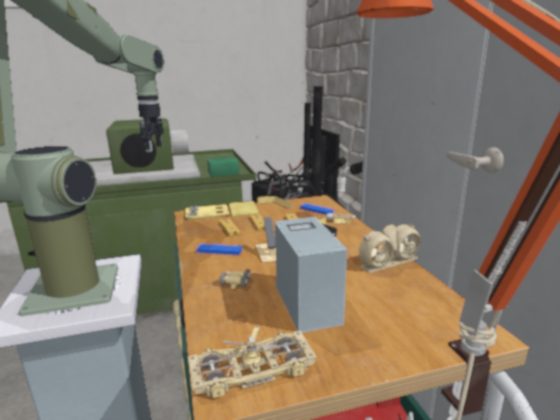

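The top view shows three brass blanks at (197,191), (185,232) and (189,270). The last two look notched at their ends, and (197,191) looks square. The rest is at (270,237), the bin at (385,225) with its slot at (370,222). The motor at (259,171) and the wheeled or geared bits at (210,137) and (322,282) are the bystanders. Things that could be mistaken for the reject: the blanks at (185,232) and (189,270), and the blue bars at (165,150) and (250,288). I'll check with a close crop and measure.

```bash
cat > h.py <<'E'
import numpy as np,cv2
from scipy.spatial.transform import Rotation as R
from workcell import arm
def cal(n):
    c=arm.get_calibration(n); return c["K"],cv2.Rodrigues(c["rvec"])[0],c["tvec"]
def cloud(d,n):
    K,Rm,t=cal(n); v,u=np.mgrid[:d.shape[0],:d.shape[1]]
    P=np.stack([(u-K[0,2])/K[0,0]*d,(v-K[1,2])/K[1,1]*d,d],-1); return (P-t)@Rm
def ray(uv,z,n="top"):
    K,Rm,t=cal(n); r=np.array([(uv[0]-K[0,2])/K[0,0],(uv[1]-K[1,2])/K[1,1],1])@Rm; o=-t@Rm
    return o+r*(z-o[2])/r[2]
E
python3 - <<'E'
from h import *
f=np.load("pics/top0.npz");p,d=f["p"],f["d"];W=cloud(d,"top")
cv2.imwrite("pics/crop.png",cv2.resize(p[120:300,145:435],None,fx=2.75,fy=2.75,interpolation=cv2.INTER_CUBIC))
hsv=cv2.cvtColor(p,cv2.COLOR_BGR2HSV)
for u,v in((197,191),(185,232),(189,270)):
    print(u,v,hsv[v,u+12],W[v,u+12],'table',hsv[v+16,u],W[v+16,u])
roi=lambda a,b,c,e:(slice(b,e),slice(a,c))
for nm,r,zl in(("bar1",roi(165,175,230,205),(.009,.03)),("bar2",roi(155,218,215,246),(.009,.03)),("bar3",roi(160,255,218,285),(.009,.03)),("foot",roi(245,215,297,260),(.004,.2)),("rail",roi(245,215,297,260),(.02,.3)),("bintop",roi(330,195,435,255),(.165,.19))):
    w=W[r].reshape(-1,3); m=(w[:,2]>zl[0])&(w[:,2]<zl[1])
    uv=np.stack(np.meshgrid(np.arange(r[1].start,r[1].stop),np.arange(r[0].start,r[0].stop)),-1).reshape(-1,2)
    (c,s,a)=cv2.minAreaRect(w[m][:,:2].astype(np.float32)); print(nm,m.sum(),np.round(c,4),np.round(s,4),round(a,1),"z",np.percentile(w[m][:,2],[2,50,98]).round(4))
r=roi(245,215,297,260)
# rail profile
print("railz\n",np.round(W[222:256:2,250:292:3,2]*1000).astype(int))
E
```

```text
197 191 [ 19 104 152] [0.65275862 0.2172918  0.01822122] table [ 16 141 168] [0.60945083 0.25349658 0.00389028]
185 232 [ 19 122 177] [0.53661353 0.25114327 0.01360035] table [ 15 135 155] [ 0.49331099  0.28754236 -0.00273961]
189 270 [ 20 128 188] [0.43047539 0.23910264 0.01400945] table [ 14 140 140] [ 0.38692888  0.27535805 -0.00443236]
bar1 554 [0.6561 0.253 ] [0.1299 0.037 ] 85.6 z [0.0096 0.0136 0.0175]
bar2 533 [0.5396 0.2875] [0.0363 0.1296] 0.3 z [0.01   0.0137 0.0184]
bar3 546 [0.4338 0.2738] [0.0359 0.1291] 6.3 z [0.0098 0.0138 0.0184]
foot 920 [0.5262 0.0437] [0.1378 0.1243] 83.2 z [0.0042 0.0084 0.0978]
rail 259 [0.5192 0.0448] [0.0761 0.0243] 86.8 z [0.0364 0.0686 0.1007]
bintop 3150 [ 0.5323 -0.2414] [0.1918 0.0996] 88.9 z [0.1677 0.1741 0.1779]
railz
 [[  1   0   1   1  -2   0   0   2  -1  -1   1   3  -4  -2]
 [  0  -5  -2  -1  -1   0   1   2  -3  -2  -1  -7  -1  -1]
 [  7   6  10   9   7   8   5  11   8   9   7   7   2   8]
 [ -1   7   8   5   5   6   6   3   8   9   7   6  10   8]
 [ -4   8  96  95  90  81   9  10   9   7   7  10   6   8]
 [ -3   9  97 100  90  76  74  64  57  46  36  12   6   7]
 [ -1  12  99  95  87  79  73  65  55  49  41  42   8   5]
 [  1   7  98  97  88  81  72  67  56  48  42  46  10   7]
 [  2   6  97  96  90  81  75  65  54  47  39  42   6   6]
 [  1  10  14   5   6   7  10   8  54  50  39  42   9   7]
 [  5   9   7   8   9   9   7   7   9   9   9   6   7  -4]
 [  0   9   9   7  11   5  10   5   7  10  10   7   7  -2]
 [ -3  11   6   8   8   2   7   9   9   8   6   9   9  -1]
 [  7   6  11   7   5   9   5   7   8   9   6  14  10   1]
 [ -1   0  -4   0  -1   2   0  -4   1  -3  -5  -1   2  -2]
 [  0   0  -1   0   0   1   1   1  -1   0   2  -2  -2   1]
 [ -1  -2  -4   1  -5  -5   2  -1   4   1  -3  -2  -1  -3]]
```

View pics/crop.png

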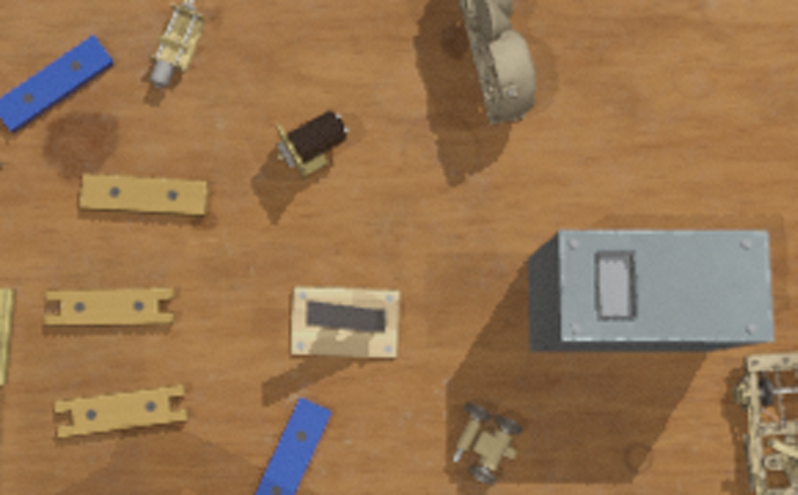

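The crop confirms it: the upper bar, crop (145,195) = image (197,191), has square ends. The other two brass bars show end notches and the other bars are blue. The slot is at crop (615,285), and the rail on its foot at crop (345,318), upper end to the left. Next I'll refine the poses.

Run:
```python
from h import *
f=np.load("pics/top0.npz");p,d=f["p"],f["d"];W=cloud(d,"top")
hsv=cv2.cvtColor(p,cv2.COLOR_BGR2HSV).astype(int)
def blob(m,r,z,nm):
    M=np.zeros(m.shape,np.uint8); M[r]=m[r]
    c=max(cv2.findContours(M,0,1)[0],key=cv2.contourArea).reshape(-1,2)
    w=np.array([ray(q,z)[:2] for q in c],np.float32); C,s,a=cv2.minAreaRect(w)
    print(nm,np.round(C,4),np.round(s,4),round(a,1))
for q in((250,228),(250,245),(275,246),(270,235),(365,215),(370,225),(340,225),(390,225),(361,222)): print(q,hsv[q[1],q[0]],end=' ')
print()
blob((W[...,2]>.007),np.s_[175:205,165:230],.014,"reject")
blob((hsv[...,1]<110),np.s_[218:256,243:297],.008,"foot")
w=W[222:256,245:297].reshape(-1,3); m=(w[:,2]>.028)&(w[:,2]<.106); w=w[m]
# rail centreline: level direction from x vs y
k=np.polyfit(w[:,1],w[:,0],1); kz=np.polyfit(w[:,1],w[:,2],1)
print("x=",k,"z=",kz,"yrange",np.percentile(w[:,1],[0,1,99,100]),len(w))
for lo in np.arange(-.0,.1,.01):
    s=w[(w[:,1]>lo)&(w[:,1]<lo+.01)]
    if len(s): print(round(lo,3),len(s),s[:,0].min().round(4),s[:,0].max().round(4),np.median(s[:,2]).round(4))
print("slot",[ray(q,.1775)[:2].round(4) for q in ((362,212),(376,212),(362,236),(376,236))])
mm=cv2.minMaxLoc
sl=hsv[205:243,355:385,2]; print(sl[::2])
```

```text
(250, 228) [ 15 145 134] (250, 245) [ 16 130 139] (275, 246) [ 18  84 164] (270, 235) [ 9 27 94] (365, 215) [110   5 148] (370, 225) [ 98   6 171] (340, 225) [20 10 74] (390, 225) [ 93  15 153] (361, 222) [ 84  11 112] 
reject [0.6558 0.2539] [0.1324 0.0387] 84.3
foot [0.5203 0.0444] [0.1112 0.0711] 88.8
x= [0.05312499 0.51651788] z= [0.92076183 0.02554561] yrange [0.00697816 0.0071502  0.0824128  0.08251834] 259
-0.0 12 0.5069 0.5263 0.0415
0.01 28 0.507 0.5298 0.0394
0.02 36 0.5068 0.5295 0.0466
0.03 27 0.5067 0.5284 0.0548
0.04 36 0.5083 0.5308 0.0666
0.05 37 0.5078 0.5319 0.0761
0.06 37 0.5083 0.5319 0.0869
0.07 37 0.5094 0.5333 0.0974
0.08 9 0.5098 0.5309 0.0971
slot [array([ 0.5622, -0.1816]), array([ 0.5615, -0.2163]), array([ 0.5031, -0.1785]), array([ 0.5024, -0.2129])]
[[154 152 154 153 153 155 154 156 158 155 155 158 158 158 154 164 159 158
  157 154 152 153 154 154 155 154 156 153 156 155]
 [157 156 154 154 153 155 154 155 157 154 156 157 157 156 157 156 158 158
  159 156 151 152 150 152 152 151 156 154 156 155]
 [158 156 154 154 154 153 154 155 154 154 155 154 156 154 15
[... 1365 characters left out ...]
168 168 171 168 170 168
  134 105  81 107 146 153 153 154 154 153 153 153]
 [157 158 155 156 156 154 156 119 128 159 169 168 167 166 166 168 170 169
  135 105  78 107 145 151 151 152 154 152 154 155]
 [157 156 158 157 156 158 158 123 105 102  99 102 108 102 106 108 105 105
  104  99 109 126 148 154 150 152 153 152 151 152]
 [158 158 158 160 161 159 162 160 159 157 155 158 157 156 157 156 155 159
  158 160 157 152 153 152 152 153 153 153 154 155]
 [168 163 159 158 158 159 160 160 158 155 155 154 156 156 157 158 157 156
  158 159 154 153 154 154 155 152 153 153 153 156]
 [157 156 156 157 159 159 161 160 158 155 153 157 155 154 154 154 155 155
  157 157 156 155 154 154 154 154 152 153 153 155]]
```

```bash
cat >> h.py <<'E'
def go(x,y,z,az,s=None):
    """remaining shift (mm, tool axes now), turn (deg about tool z) to put TCP at x,y,z with tool y along azimuth az (mod 180)"""
    s=s or arm.read_state(); r=R.from_quat(s["eef_rot"]); M=r.as_matrix()
    a=np.degrees(np.arctan2(M[1,1],M[0,1])); t=-((az-a+90)%180-90)
    D=np.array([x,y,z])-s["position"]
    Rt=M@R.from_euler("z",t,degrees=True).as_matrix()
    print("t",round(float(s["clock"]),2),"pos",s["position"].round(4),"yaz",round(a,1),"tilt",round(np.degrees(np.arccos(-M[2,2])),2),"w",round(float(s["gripper_width"]),4),"F",np.round(s["wrist_force"],1),"q6",round(s["q"][5],2))
    print(" turn",round(t,1)," shift now",(M.T@D*1000).round(1)," shift after turn",(Rt.T@D*1000).round(1))
E
python3 -c "
from h import *
go(.656,.2535,.15,-4.4)"
```

```text
t 0.1 pos [0.216  0.5321 0.2302] yaz 67.9 tilt 0.12 w 0.0851 F [-0.3 -1.1 -0. ] q6 -0.15
 turn 72.3  shift now [-512.5  -92.4   80.2]  shift after turn [-243.9  460.1   80.2]
```

Request:
move_arm(plan=[0,0,0,0,10.3,0,0,0,0,10.3,0,0,0,0,10.3,0,0,0,0,10.3,0,0,0,0,10.3,0,0,0,0,10.3,0,0,0,0,10.3,0,-28,52,8,0,0,-28,52,8,0,0,-28,52,8,0,0,-28,52,8,0,0,-28,52,8,0], force=40)

```text
clock: 1.6
position: [0.4585, 0.3585, 0.1824]
eef_rot: [0.744, 0.669, -0.006, 0.001]
wrist_force: [0.2, 1.3, 0.5]
gripper_width: 0.0854
```

```bash
python3 -c "
from h import *
go(.656,.2535,.15,-4.4)"
```

```text
t 1.6 pos [0.4585 0.3585 0.1824] yaz -6.1 tilt 0.73 w 0.0854 F [0.2 1.3 0.5] q6 0.62
 turn -1.7  shift now [-83.2 207.7  31.8]  shift after turn [-89.3 205.2  31.8]
```

Request:
move_arm(plan=[0,-22,51,8,-1.7,0,-22,51,8,0,0,-22,51,8,0,0,-22,51,8,0,0,0,0,0,0,0,0,0,0,0])

```text
clock: 2.35
position: [0.66, 0.2445, 0.1423]
eef_rot: [0.735, 0.677, -0.01, -0.001]
wrist_force: [0.3, -0.2, -0.3]
gripper_width: 0.0852
```

Run:
```python
from h import *
s=arm.read_state(); p,d=arm.grab_frame("wrist"); cv2.imwrite("pics/w1.png",p)
go(.656,.2535,.002,-4.4,s)
c=arm.get_calibration("wrist"); K=c["K"];T=c["tool_from_camera"]
v,u=np.mgrid[:420,:560]; P=np.stack([(u-K[0,2])/K[0,0]*d,(v-K[1,2])/K[1,1]*d,d],-1)@T[:3,:3].T+T[:3,3]
W=P@R.from_quat(s["eef_rot"]).as_matrix().T+s["position"]
m=((W[...,2]>.007)&(W[...,2]<.025)&(abs(W[...,0]-.656)<.06)&(abs(W[...,1]-.2535)<.1)).astype(np.uint8)
q=max(cv2.findContours(m,0,1)[0],key=cv2.contourArea).reshape(-1,2)
w=W[q[:,1],q[:,0]]; print(cv2.minAreaRect(w[:,:2].astype(np.float32)),np.median(W[m>0][:,2]))
```

```text
t 2.35 pos [0.66   0.2445 0.1423] yaz -4.7 tilt 1.16 w 0.0852 F [ 0.3 -0.2 -0.3] q6 0.32
 turn -0.3  shift now [ 10.4  -2.5 140.3]  shift after turn [ 10.4  -2.5 140.3]
((0.6564965844154358, 0.25239992141723633), (0.12962712347507477, 0.03602100908756256), 85.73887634277344) 0.014499455058887112
```

View pics/w1.png

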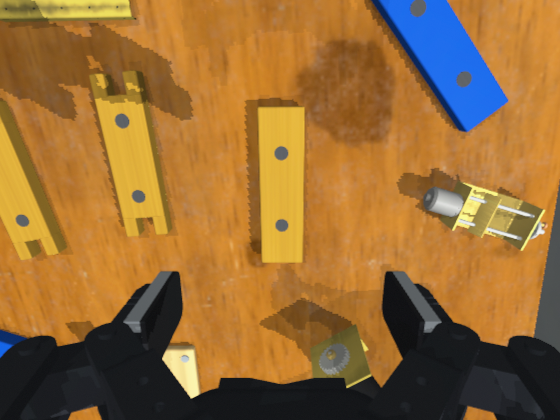

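The wrist view shows the square-ended reject at (281,185), with the notched blanks to the left at (130,155) and (20,180). Wrist and top measurements agree to 1 mm. Descending.

Request:
move_arm(plan=[0,10,-2.5,50,0,0,0,0,45,0,0,0,0,25,0,0,0,0,0,0], force=40)

```text
clock: 2.9
position: [0.653, 0.2591, 0.0234]
eef_rot: [0.733, 0.68, -0.008, -0.0]
wrist_force: [0.2, -0.7, -0.5]
gripper_width: 0.0853
```

```bash
python3 -c "
from h import *
go(.6564,.253,.002,-4.4)"
```

```text
t 2.9 pos [0.653  0.2591 0.0234] yaz -4.3 tilt 0.94 w 0.0853 F [ 0.2 -0.7 -0.5] q6 0.34
 turn 0.1  shift now [-5.6  4.1 21.4]  shift after turn [-5.6  4.2 21.4]
```

Request:
move_arm(plan=[0,-6,4,10,0,0,0,0,10,0,140,0,0,0,0,255,0,0,0,0,255,0,0,0,0,255,0,0,0,0,255,0,0,0,0,255,0,0,0,0], force=40)

```text
clock: 3.9
position: [0.6592, 0.2543, 0.0086]
eef_rot: [0.732, 0.681, -0.004, 0.002]
wrist_force: [0.0, 0.2, -0.7]
gripper_width: 0.0345
```

```bash
python3 -c "
from h import *
go(.6564,.253,.002,-4.4)"
```

```text
t 3.9 pos [0.6592 0.2543 0.0086] yaz -4.2 tilt 0.52 w 0.0345 F [ 0.   0.2 -0.7] q6 0.32
 turn 0.2  shift now [-1.5 -2.7  6.7]  shift after turn [-1.5 -2.7  6.7]
```

Request:
move_arm(plan=[100,0,0,0,0,100,0,0,4,0,100,0,0,4,0,255,0,0,0,0,255,0,0,0,0,255,0,0,0,0], force=40)

```text
clock: 4.65
position: [0.6594, 0.2544, 0.0007]
eef_rot: [0.732, 0.681, -0.004, 0.002]
wrist_force: [-0.9, -0.2, 0.5]
gripper_width: 0.0348
```

```bash
python3 -c "
from h import *
go(.6564,.253,.002,-4.4)"
```

```text
t 4.65 pos [0.6594 0.2544 0.0007] yaz -4.2 tilt 0.5 w 0.0348 F [-0.9 -0.2  0.5] q6 0.33
 turn 0.2  shift now [-1.6 -2.9 -1.2]  shift after turn [-1.7 -2.9 -1.2]
```

Request:
move_arm(plan=[255,0,0,-30,0,255,0,0,-60,0,255,0,0,-60,0,255,0,0,0,0])

```text
clock: 5.15
position: [0.6555, 0.2542, 0.1458]
eef_rot: [0.732, 0.681, -0.011, -0.002]
wrist_force: [1.5, -0.2, -4.0]
gripper_width: 0.0346
```

```bash
python3 -c "
from h import *
go(.5207,.066,.14,-2.5)"
```

```text
t 5.15 pos [0.6555 0.2542 0.1458] yaz -4.2 tilt 1.25 w 0.0346 F [ 1.5 -0.2 -4. ] q6 0.32
 turn -1.7  shift now [-197.4 -120.6   10.5]  shift after turn [-193.8 -126.4   10.5]
```

Request:
move_arm(plan=[255,-39,-24,0,-1.7,255,-39,-24,0,0,255,-39,-24,0,0,255,-39,-24,0,0,255,-30,-18,0,0,255,0,0,0,0,255,0,0,0,0])

```text
clock: 6.02
position: [0.5142, 0.0684, 0.1299]
eef_rot: [0.721, 0.692, -0.024, -0.014]
wrist_force: [0.0, -1.0, -4.7]
gripper_width: 0.035
```

```bash
python3 -c "
from h import *
go(.5207,.066,.12,-2.5)
p,d=arm.grab_frame('top'); s,_=arm.grab_frame('side')
cv2.imwrite('pics/a.png',np.hstack([cv2.resize(p[190:280,215:325],(440,360)),cv2.resize(s[180:290,200:310],(360,360))]))"
```

```text
t 6.03 pos [0.5142 0.0684 0.1299] yaz -2.4 tilt 3.2 w 0.035 F [ 0.  -1.  -4.7] q6 0.02
 turn 0.1  shift now [-2.   7.1  9.5]  shift after turn [-2.   7.1  9.5]
```

View pics/a.png

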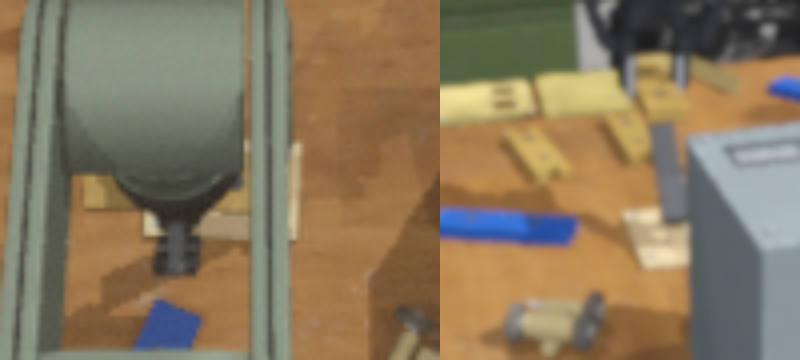

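Bar is held level over the rest (brass at the left of the gripper in the top crop, rail dark in the side crop). Lowering it with a light grip so the rail's top edge turns it.

Request:
move_arm(plan=[255,-2,4,5,0,255,0,3,7,0,255,0,0,7,0,255,0,0,0,0], force=22)

```text
clock: 6.62
position: [0.5219, 0.0678, 0.1088]
eef_rot: [0.72, 0.694, -0.024, -0.014]
wrist_force: [-0.5, -0.4, -5.0]
gripper_width: 0.0351
```

```bash
python3 -c "
from h import *
go(.5207,.066,.09,-2.5)"
```

```text
t 6.62 pos [0.5219 0.0678 0.1088] yaz -2.2 tilt 3.18 w 0.0351 F [-0.5 -0.4 -5. ] q6 0.02
 turn 0.3  shift now [-1.5 -0.2 18.9]  shift after turn [-1.5 -0.2 18.9]
```

Request:
move_arm(plan=[255,0,0,6,0,255,0,0,5,0,255,0,0,4,0,255,0,0,0,0])

```text
clock: 7.12
position: [0.5231, 0.0677, 0.1025]
eef_rot: [0.72, 0.694, -0.023, -0.012]
wrist_force: [1.1, -0.1, -4.4]
gripper_width: 0.0351
```

```bash
python3 -c "
from h import *
go(.5207,.066,.09,-2.5)"
```

```text
t 7.12 pos [0.5231 0.0677 0.1025] yaz -2.1 tilt 3.04 w 0.0351 F [ 1.1 -0.1 -4.4] q6 0.02
 turn 0.4  shift now [-1.6 -1.7 12.6]  shift after turn [-1.6 -1.7 12.6]
```

Request:
move_arm(plan=[255,-1,-1,8,0,255,-1,-1,8,0,255,0,0,0,0])

```text
clock: 7.5
position: [0.5243, 0.0653, 0.0993]
eef_rot: [0.719, 0.694, -0.021, -0.009]
wrist_force: [-0.6, -0.5, -4.9]
gripper_width: 0.0348
```

```bash
python3 -c "
from h import *
go(.5207,.066,.09,-2.5)"
```

```text
t 7.5 pos [0.5243 0.0653 0.0993] yaz -2.0 tilt 2.65 w 0.0348 F [-0.6 -0.5 -4.9] q6 0.01
 turn 0.5  shift now [ 0.8 -3.2  9.4]  shift after turn [ 0.7 -3.2  9.4]
```

Request:
move_arm(plan=[255,1,-3,8,0,255,0,-2,8,0,255,0,0,0,0,255,0,0,0,0])

```text
clock: 8.0
position: [0.5258, 0.0637, 0.0955]
eef_rot: [0.719, 0.695, -0.018, -0.003]
wrist_force: [1.0, 0.2, -0.7]
gripper_width: 0.0349
```

```bash
python3 -c "
from h import *
go(.5207,.066,.09,-2.5)
s,_=arm.grab_frame('side');cv2.imwrite('pics/b.png',cv2.resize(s[170:280,200:340],(700,550),interpolation=2))"
```

```text
t 8.0 pos [0.5258 0.0637 0.0955] yaz -2.0 tilt 2.05 w 0.0349 F [ 1.   0.2 -0.7] q6 0.01
 turn 0.5  shift now [ 2.2 -5.   5.6]  shift after turn [ 2.2 -5.   5.6]
```

View pics/b.png

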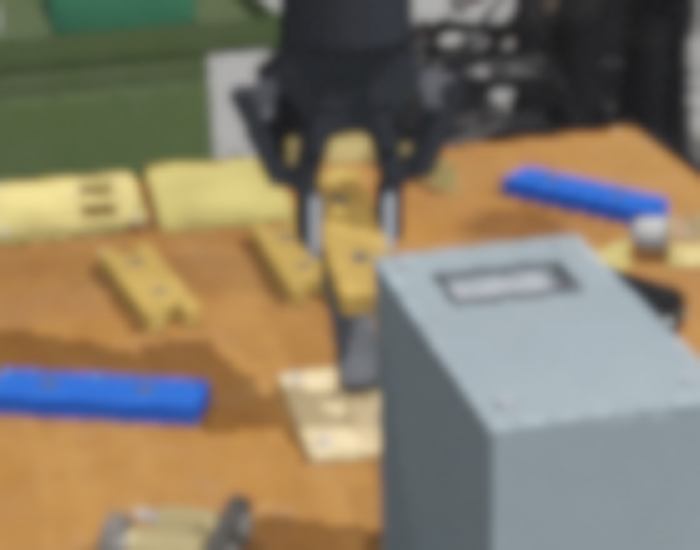

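Side crop: the bar sits between the fingers at (350,260), its lower end starting to droop over the rail at (360,340). Continuing with a lateral correction.

Request:
move_arm(plan=[255,0,-8,6,0,255,0,-5,10,0,255,0,0,6,0])

```text
clock: 8.43
position: [0.5264, 0.0623, 0.0907]
eef_rot: [0.719, 0.695, -0.009, 0.008]
wrist_force: [-20.0, -0.1, 36.1]
gripper_width: 0.035
```

```bash
python3 -c "
from h import *
go(.5207,.066,.09,-2.5)"
```

```text
t 8.43 pos [0.5264 0.0623 0.0907] yaz -1.9 tilt 1.37 w 0.035 F [-20.   -0.1  36.1] q6 0.02
 turn 0.6  shift now [ 3.5 -5.8  0.6]  shift after turn [ 3.5 -5.8  0.6]
```

Request:
move_arm(plan=[255,2,-3,-12,0,255,2,-10,-5,0,255,0,0,0,0])

```text
clock: 8.8
position: [0.5104, 0.0676, 0.1054]
eef_rot: [0.719, 0.695, -0.01, 0.006]
wrist_force: [-0.4, -0.5, -5.0]
gripper_width: 0.035
```

```bash
python3 -c "
from h import *
go(.5207,.066,.09,-2.5)
s=arm.read_state(); print(R.from_quat(s['eef_rot']).as_matrix()[:,2], s['q'],s['dq'])"
```

```text
t 8.8 pos [0.5104 0.0676 0.1054] yaz -1.9 tilt 1.4 w 0.035 F [-0.4 -0.5 -5. ] q6 0.02
 turn 0.6  shift now [-0.9 10.4 15.4]  shift after turn [-0.8 10.4 15.4]
[-0.00639819 -0.02350145 -0.99970333] [-0.02179688  0.22958924  1.79707401 -0.02624948  1.12095047  0.02340152] [-2.16851037e-03  1.47757984e-02 -7.74216693e-03 -1.84559126e-03
 -2.14228797e-02 -2.25270834e-05]
```

Request:
move_arm(plan=[255,0,10,0,0,255,0,2,3,0,255,0,0,0,0])

```text
clock: 9.18
position: [0.5216, 0.0671, 0.0991]
eef_rot: [0.719, 0.695, -0.012, 0.005]
wrist_force: [0.2, 0.9, -4.8]
gripper_width: 0.0349
```

```bash
python3 -c "
from h import *
go(.5207,.066,.09,-2.5)
s=arm.read_state(); p,d=arm.grab_frame('wrist'); cv2.imwrite('pics/w2.png',p); np.savez('pics/w2.npz',p=p,d=d,q=s['eef_rot'],t=s['position'])"
```

```text
t 9.18 pos [0.5216 0.0671 0.0991] yaz -1.9 tilt 1.48 w 0.0349 F [ 0.2  0.9 -4.8] q6 0.02
 turn 0.6  shift now [-0.9 -0.8  9.1]  shift after turn [-0.9 -0.8  9.1]
```

View pics/w2.png

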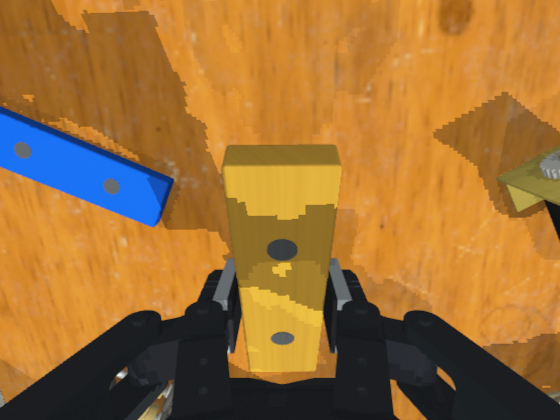

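Wrist view: the bar is centred between the pads at (282,260), and its uphill end (282,155) is raised toward the camera, so it pivots as intended. Lowering further.

Request:
move_arm(plan=[255,0,-2,7,0,255,0,-3,7,0,255,0,-2,4,0])

```text
clock: 9.6
position: [0.5215, 0.0671, 0.0932]
eef_rot: [0.719, 0.695, -0.007, 0.009]
wrist_force: [-5.8, 0.2, 11.9]
gripper_width: 0.0349
```

```bash
python3 -c "
from h import *
go(.5207,.066,.09,-2.5)
f=np.load('pics/w2.npz');d=f['d'];c=arm.get_calibration('wrist');K=c['K'];T=c['tool_from_camera']
v,u=np.mgrid[:420,:560]; P=np.stack([(u-K[0,2])/K[0,0]*d,(v-K[1,2])/K[1,1]*d,d],-1)@T[:3,:3].T+T[:3,3]
W=P@R.from_quat(f['q']).as_matrix().T+f['t']
for vv in (155,175,200,220,250,280,320,360):
  print(vv,W[vv,282].round(4))"
```

```text
t 9.6 pos [0.5215 0.0671 0.0932] yaz -1.9 tilt 1.35 w 0.0349 F [-5.8  0.2 11.9] q6 0.02
 turn 0.6  shift now [-1.1 -0.8  3.2]  shift after turn [-1.1 -0.8  3.2]
155 [0.5228 0.1288 0.1358]
175 [0.5227 0.1236 0.1403]
200 [0.5223 0.1148 0.1367]
220 [0.522  0.1067 0.1327]
250 [0.5216 0.0938 0.1286]
280 [0.521  0.0777 0.1215]
320 [0.52   0.0522 0.1117]
360 [0.5243 0.146  0.2404]
```

Request:
move_arm(plan=[255,0,-2,7,0,255,0,-4,7,0,255,0,-2,6,0])

```text
clock: 9.98
position: [0.5217, 0.0671, 0.0929]
eef_rot: [0.718, 0.695, -0.002, 0.015]
wrist_force: [-12.9, 0.0, 26.0]
gripper_width: 0.0348
```

```bash
cat >> h.py <<'E'
def wrist(fn):
    s=arm.read_state(); p,d=arm.grab_frame("wrist"); cv2.imwrite(fn,p)
    c=arm.get_calibration('wrist');K=c['K'];T=c['tool_from_camera']
    v,u=np.mgrid[:420,:560]; P=np.stack([(u-K[0,2])/K[0,0]*d,(v-K[1,2])/K[1,1]*d,d],-1)@T[:3,:3].T+T[:3,3]
    W=P@R.from_quat(s['eef_rot']).as_matrix().T+s['position']
    return p,W,s
def barfit(p,W,u0=262,u1=302):
    "brass pixels in centre columns: top-face line in y,z"
    w=W[60:400,u0:u1].reshape(-1,3); h=cv2.cvtColor(p,cv2.COLOR_BGR2HSV)[60:400,u0:u1].reshape(-1,3).astype(int)
    m=(w[:,2]>.03)&(w[:,2]<.30)&(h[:,1]>90)&(h[:,0]>15)&(h[:,0]<28)&(h[:,2]>60); w=w[m]
    l=cv2.fitLine(w[:,1:].astype(np.float32),cv2.DIST_HUBER,0,.002,.01).ravel()
    print("bar face n",m.sum(),"x",np.median(w[:,0]).round(4),"angle",np.degrees(np.arctan2(l[1],l[0])).round(1),"pt yz",l[2:].round(4),"y",np.percentile(w[:,1],[1,99]).round(4),"z",np.percentile(w[:,2],[1,99]).round(4))
E
python3 -c "
from h import *
go(.5207,.066,.087,-2.5)
p,W,s=wrist('pics/w3.png'); barfit(p,W)"
```

```text
t 9.97 pos [0.5217 0.0671 0.0929] yaz -1.9 tilt 1.77 w 0.0348 F [-12.9   0.   26. ] q6 0.02
 turn 0.6  shift now [-1.  -1.1  5.9]  shift after turn [-1.  -1.1  5.9]
bar face n 8304 x 0.5205 angle 22.3 pt yz [0.0927 0.1219] y [0.0091 0.1308] z [0.0877 0.1362]
```

Request:
move_arm(plan=[255,0,0,-3,0,255,0,0,0,0,142,0,0,0,0,138,0,0,0,0,135,0,0,0,0])

```text
clock: 10.65
position: [0.5231, 0.0671, 0.0974]
eef_rot: [0.718, 0.695, -0.0, 0.017]
wrist_force: [0.1, -0.1, 0.4]
gripper_width: 0.0402
```

```bash
python3 -c "
from h import *
go(.5207,.066,.087,-2.5)
p,W,s=wrist('pics/w4.png'); barfit(p,W)"
```

```text
t 10.65 pos [0.5231 0.0671 0.0974] yaz -1.9 tilt 1.95 w 0.0402 F [ 0.1 -0.1  0.4] q6 0.02
 turn 0.6  shift now [-0.9 -2.6 10.3]  shift after turn [-0.9 -2.6 10.3]
bar face n 3841 x 0.5216 angle 43.2 pt yz [0.0603 0.1026] y [0.0084 0.13  ] z [0.0522 0.2123]
```

View pics/w4.png

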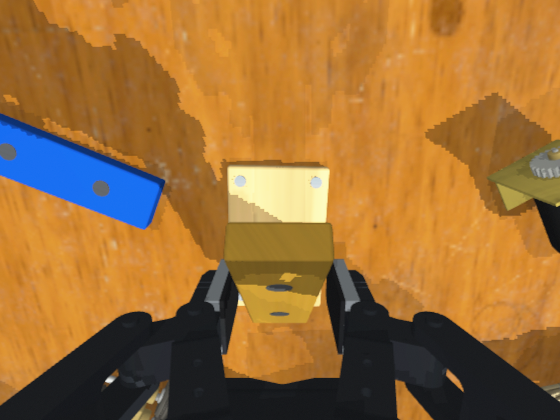

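```bash
python3 -c "
from h import *
p,W,s=wrist('pics/w5.png'); h=cv2.cvtColor(p,cv2.COLOR_BGR2HSV)
for v in range(80,400,12): print(v,W[v,282].round(4),h[v,282])"
```

```text
80 [0.5272 0.1552 0.0008] [ 16 200 201]
92 [ 0.527   0.1479 -0.0006] [ 16 201 202]
104 [0.5267 0.1404 0.0006] [ 16 201 199]
116 [5.265e-01 1.327e-01 5.000e-04] [ 16 207 200]
128 [0.5262 0.125  0.0019] [ 16 197 194]
140 [5.260e-01 1.169e-01 2.000e-04] [ 16 205 189]
152 [5.257e-01 1.088e-01 5.000e-04] [ 16 188 197]
164 [0.5254 0.1005 0.0009] [ 16 196 134]
176 [0.525  0.0937 0.0083] [ 25  85 252]
188 [0.5247 0.0854 0.009 ] [ 25  85 252]
200 [0.5245 0.0767 0.0088] [ 26  83 251]
212 [0.5242 0.0677 0.0083] [ 26  85 251]
224 [0.5223 0.1051 0.1306] [ 20 185 149]
236 [0.5221 0.1022 0.1341] [ 21 184 154]
248 [0.5219 0.0991 0.1366] [ 21 185 153]
260 [0.5218 0.0963 0.1396] [ 20 185 143]
272 [0.5217 0.0868 0.1301] [ 21 185 113]
284 [0.5216 0.0756 0.1192] [ 20 114  98]
296 [0.5215 0.0607 0.1043] [ 20 186 210]
308 [0.5214 0.0413 0.0851] [ 20 186 196]
320 [0.5212 0.0129 0.0563] [ 20 186 197]
332 [ 0.5209 -0.039   0.0012] [ 16 190 197]
344 [ 5.205e-01 -5.220e-02 -3.000e-04] [ 16 193 190]
356 [ 0.5201 -0.0635  0.0009] [ 16 192 194]
368 [ 5.197e-01 -7.680e-02  3.000e-04] [ 16 195 197]
380 [ 0.5193 -0.0894  0.0007] [ 16 200 171]
392 [0.5203 0.0797 0.1751] [108  46  28]
```

Wrist view: the bar lies flush on the rail between the loosened pads, upper end at (279,240). Fit: 45° slope, centre about (0.522,0.055,0.089), i.e. against the stop. Now I'll open wider and wait, then move up to its free end.

Request:
move_arm(plan=[80,0,0,0,0,80,0,0,0,0,80,0,0,0,0,80,0,0,0,0,80,12,0,-7,0,80,8,0,-4,0,80,0,0,0,0])

```text
clock: 11.62
position: [0.5238, 0.0891, 0.109]
eef_rot: [0.718, 0.695, 0.0, 0.017]
wrist_force: [1.0, -0.2, -0.3]
gripper_width: 0.0585
```

```bash
python3 -c "
from h import *
go(.522,.0902,.110,-2)
p,W,s=wrist('pics/w6.png')
for v in range(150,400,8):
  if W[v,282][2]>.02: print(v,W[v,282].round(4))"
```

```text
t 11.62 pos [0.5238 0.0891 0.109 ] yaz -1.8 tilt 1.96 w 0.0585 F [ 1.  -0.2 -0.3] q6 0.06
 turn 0.2  shift now [ 1.  -1.8 -1.1]  shift after turn [ 1.  -1.8 -1.1]
254 [0.5239 0.0587 0.023 ]
262 [0.5235 0.0589 0.036 ]
270 [0.5225 0.1038 0.131 ]
278 [0.5224 0.1013 0.1326]
286 [0.5222 0.0997 0.1358]
294 [0.5221 0.0979 0.1384]
302 [0.522  0.0931 0.1364]
310 [0.5219 0.0816 0.1249]
318 [0.5219 0.069  0.113 ]
326 [0.5218 0.0489 0.0922]
334 [0.5216 0.0264 0.0703]
390 [0.521  0.1021 0.1865]
398 [0.5209 0.1015 0.1882]
```

Request:
move_arm(plan=[80,2,-2,0,0,140,0,0,0,0,255,0,0,0,0,255,0,0,0,0,255,0,0,0,0,255,0,0,0,0], force=22)

```text
clock: 12.42
position: [0.5217, 0.091, 0.1087]
eef_rot: [0.719, 0.695, 0.0, 0.017]
wrist_force: [0.2, 0.1, 1.4]
gripper_width: 0.0357
```

```bash
python3 -c "
from h import *
go(.522,.0902,.110,-2)"
```

```text
t 12.43 pos [0.5217 0.091  0.1087] yaz -1.9 tilt 1.94 w 0.0357 F [0.2 0.1 1.4] q6 0.07
 turn 0.1  shift now [-0.8  0.4 -1.3]  shift after turn [-0.8  0.4 -1.3]
```

Request:
move_arm(plan=[255,-8,0,-7,0,255,-10,0,-8,0,255,-10,0,-6,0,255,-12,0,-6,0,255,0,0,0,0])

```text
clock: 13.05
position: [0.5173, 0.0488, 0.1362]
eef_rot: [0.719, 0.695, -0.001, 0.015]
wrist_force: [-0.2, 0.2, -5.0]
gripper_width: 0.0357
```

```bash
python3 -c "
from h import *
go(.522,.038,.14,-2)
p,W,s=wrist('pics/w7.png')
for v in range(150,400,8):
  if W[v,282][2]>.02: print(v,W[v,282].round(4))"
```

```text
t 13.05 pos [0.5173 0.0488 0.1362] yaz -2.0 tilt 1.7 w 0.0357 F [-0.2  0.2 -5. ] q6 -0.02
 turn 0.0  shift now [-10.7   5.1  -3.4]  shift after turn [-10.7   5.1  -3.4]
190 [0.5179 0.08   0.1006]
198 [0.5178 0.075  0.0984]
206 [0.5177 0.0681 0.0912]
214 [0.5176 0.0608 0.084 ]
222 [0.5175 0.0526 0.0756]
230 [0.5174 0.0443 0.0681]
238 [0.5173 0.0343 0.0579]
246 [0.5171 0.0227 0.0456]
254 [0.5169 0.0135 0.0397]
262 [0.5167 0.0085 0.0432]
270 [0.5163 0.0279 0.092 ]
278 [0.516  0.0614 0.1606]
286 [0.5159 0.0596 0.1635]
294 [0.5158 0.0561 0.1634]
302 [0.5157 0.0545 0.1663]
390 [0.5149 0.0616 0.2137]
398 [0.5149 0.0619 0.2163]
```

Bar pivots well (now about 64°) but its lower end climbed onto the lip. I'll re-seat the lower end inside the lip and finish the swing.

Request:
move_arm(plan=[255,4,3,-12,0,255,14,3,0,0,255,10,0,0,0,255,0,0,6,0,255,-8,0,8,0,255,-8,0,8,0,255,0,0,0,0])

```text
clock: 13.98
position: [0.5261, 0.0648, 0.1278]
eef_rot: [0.719, 0.695, 0.002, 0.014]
wrist_force: [-2.3, 1.3, 2.1]
gripper_width: 0.0357
```

```bash
cat >> h.py <<'E'
def under(fn):
    p,W,s=wrist(fn)
    for v in range(230,330,6):
        if W[v,282][2]>.02: print(v,W[v,282].round(4))
E
python3 -c "
from h import *
go(.522,.045,.14,-2)
under('pics/w8.png')"
```

```text
t 13.97 pos [0.5261 0.0648 0.1278] yaz -1.9 tilt 1.64 w 0.0357 F [-2.3  1.3  2.1] q6 0.01
 turn 0.1  shift now [-20.1  -3.1 -12. ]  shift after turn [-20.1  -3.1 -12. ]
230 [0.5259 0.0764 0.0999]
236 [0.5259 0.0707 0.0943]
242 [0.5258 0.0645 0.0883]
248 [0.5258 0.0574 0.0808]
254 [0.5257 0.0504 0.0743]
260 [0.5256 0.0422 0.066 ]
266 [0.5255 0.0327 0.0561]
272 [0.5247 0.0793 0.1514]
278 [0.5247 0.0778 0.1533]
284 [0.5246 0.0758 0.1543]
290 [0.5245 0.0744 0.1562]
296 [0.5244 0.0724 0.1572]
302 [0.5243 0.0699 0.1573]
308 [0.5242 0.0681 0.1585]
```

Request:
move_arm(plan=[255,-12,-2,-5,0,255,-12,-2,-4,0,255,-12,0,-3,0,255,-12,0,-2,0,255,-10,0,-1,0,255,0,0,0,0])

```text
clock: 14.78
position: [0.5204, 0.0039, 0.1437]
eef_rot: [0.72, 0.694, 0.005, 0.014]
wrist_force: [-0.1, -0.2, 1.4]
gripper_width: 0.0357
```

```bash
python3 -c "
from h import *
go(.522,.01,.14,-2)
under('pics/w9.png')"
```

```text
t 14.78 pos [0.5204 0.0039 0.1437] yaz -2.1 tilt 1.68 w 0.0357 F [-0.1 -0.2  1.4] q6 -0.11
 turn -0.1  shift now [6.2 1.3 3.7]  shift after turn [6.2 1.3 3.7]
230 [0.5204 0.0138 0.111 ]
236 [0.5202 0.0146 0.1217]
242 [0.52   0.0149 0.1302]
248 [0.5197 0.0158 0.1392]
254 [0.5195 0.0166 0.1474]
260 [0.5194 0.0169 0.1541]
266 [0.5192 0.0175 0.1606]
272 [0.5191 0.0173 0.1653]
278 [0.5189 0.0176 0.1706]
284 [0.5188 0.0168 0.1737]
290 [0.5187 0.0147 0.1743]
296 [0.5186 0.0124 0.1746]
302 [0.5186 0.0097 0.1743]
308 [0.5185 0.007  0.1742]
314 [0.5184 0.0048 0.1747]
```

Bar is upright (3.6° off vertical). Firming the grip and lifting clear.

Request:
move_arm(plan=[255,0,0,0,0,255,0,0,-20,0,255,0,0,-35,0,255,0,0,-35,0,255,0,0,-35,0,255,0,0,-35,0,255,0,0,-10,0,255,0,0,0,0], force=60)

```text
clock: 15.82
position: [0.5081, 0.0078, 0.3046]
eef_rot: [0.718, 0.696, -0.007, 0.004]
wrist_force: [0.3, -0.8, -5.6]
gripper_width: 0.0348
```

```bash
python3 -c "
from h import *
go(.533,-.197,.32,-1.1)
under('pics/w10.png')"
```

```text
t 15.82 pos [0.5081 0.0078 0.3046] yaz -1.8 tilt 0.89 w 0.0348 F [ 0.3 -0.8 -5.6] q6 -0.11
 turn -0.7  shift now [-204.2   31.3  -12.3]  shift after turn [-204.5   28.7  -12.3]
230 [0.5071 0.017  0.2704]
236 [0.5072 0.0181 0.2816]
242 [0.5072 0.0188 0.2911]
248 [0.5073 0.0196 0.2999]
254 [0.5073 0.02   0.3073]
260 [0.5073 0.0205 0.3143]
266 [0.5073 0.0206 0.32  ]
272 [0.5074 0.0215 0.3267]
278 [0.5074 0.022  0.3323]
284 [0.5074 0.0209 0.3348]
290 [0.5073 0.0187 0.3354]
296 [0.5072 0.0157 0.3345]
302 [0.5071 0.0134 0.335 ]
308 [0.5071 0.0112 0.3355]
314 [ 0.5016 -0.147   0.111 ]
320 [ 0.5017 -0.1465  0.1227]
326 [ 0.5017 -0.147   0.1327]
```

Request:
move_arm(plan=[255,-20,3,0,-0.7,255,-38,5,0,0,255,-38,5,0,0,255,-38,5,0,0,255,-38,5,0,0,255,-25,4,0,0,255,0,0,0,0,255,0,0,0,0])

```text
clock: 16.88
position: [0.5229, -0.1915, 0.2839]
eef_rot: [0.713, 0.701, -0.014, -0.013]
wrist_force: [-0.2, 0.4, -5.0]
gripper_width: 0.0349
```

```bash
cat >> h.py <<'E'
def slot(fn):
    p,W,s=wrist(fn); go(.533,-.197,.3,-1.1,s)
    for v in range(120,330,10): print(v,W[v,282].round(4))
    m=(W[...,2]>.170)&(W[...,2]<.182); print("bin top",m.sum(),cv2.minAreaRect(W[m][:,:2].astype(np.float32)))
E
python3 -c "
from h import *
slot('pics/w11.png')"
```

```text
t 16.88 pos [ 0.5229 -0.1915  0.2839] yaz -0.9 tilt 2.18 w 0.0349 F [-0.2  0.4 -5. ] q6 -0.48
 turn 0.2  shift now [ -5.4   9.5 -16.5]  shift after turn [ -5.4   9.5 -16.5]
120 [ 0.5121 -0.1343 -0.0011]
130 [ 0.512  -0.1459  0.0019]
140 [ 0.516  -0.1472  0.1087]
150 [ 0.5184 -0.1479  0.1742]
160 [ 0.5183 -0.155   0.1755]
170 [ 0.5182 -0.1622  0.176 ]
180 [ 0.5181 -0.1697  0.176 ]
190 [ 0.5179 -0.1775  0.1756]
200 [ 0.5176 -0.1865  0.1711]
210 [ 0.519  -0.1838  0.2061]
220 [ 0.5199 -0.1824  0.2308]
230 [ 0.5207 -0.1812  0.2513]
240 [ 0.5213 -0.18    0.2686]
250 [ 0.5218 -0.1797  0.2815]
260 [ 0.5223 -0.1791  0.2933]
270 [ 0.5227 -0.1774  0.3057]
280 [ 0.523  -0.1782  0.3124]
290 [ 0.523  -0.1813  0.3142]
300 [ 0.5229 -0.1853  0.3145]
310 [ 0.5229 -0.1898  0.3142]
320 [ 0.5161 -0.2909  0.1752]
bin top 15559 ((0.5324690937995911, -0.24306780099868774), (0.19129709899425507, 0.10036338120698929), 88.72237396240234)
```

View pics/w11.png

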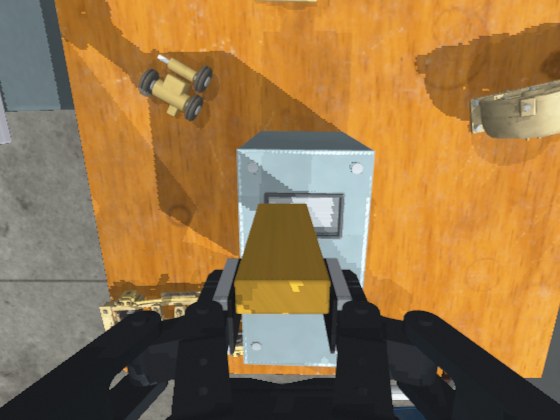

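Wrist view: the bar hangs upright in front of the slot (305,215), needing about 12 mm toward +x and 8 mm toward -y; the bin's edges agree with the top view to 2 mm. Correcting.

Request:
move_arm(plan=[255,0,0,-10,0,255,-5,7,-3,0,255,-4,6,0,0,255,0,0,0,0])

```text
clock: 17.42
position: [0.5378, -0.1991, 0.2977]
eef_rot: [0.712, 0.702, -0.014, -0.012]
wrist_force: [-0.5, -0.1, -5.3]
gripper_width: 0.0348
```

```bash
python3 -c "
from h import *
slot('pics/w12.png')"
```

```text
t 17.43 pos [ 0.5378 -0.1991  0.2977] yaz -0.7 tilt 2.11 w 0.0348 F [-0.5 -0.1 -5.3] q6 -0.48
 turn 0.4  shift now [ 2.  -4.9 -2.1]  shift after turn [ 2.  -4.9 -2.1]
120 [ 0.5266 -0.1428 -0.0013]
130 [ 0.5303 -0.1474  0.1036]
140 [ 0.5329 -0.1495  0.1776]
150 [ 0.5328 -0.1571  0.1762]
160 [ 0.5326 -0.1649  0.1752]
170 [ 0.5325 -0.1728  0.1748]
180 [ 0.5326 -0.18    0.1784]
190 [ 0.5322 -0.1897  0.1711]
200 [ 0.5321 -0.1982  0.1707]
210 [ 0.5339 -0.1916  0.2194]
220 [ 0.5348 -0.1901  0.2448]
230 [ 0.5355 -0.1889  0.2652]
240 [ 0.5361 -0.1881  0.2813]
250 [ 0.5366 -0.1871  0.2958]
260 [ 0.5371 -0.1866  0.3075]
270 [ 0.5375 -0.1857  0.3183]
280 [ 0.5377 -0.1862  0.3254]
290 [ 0.5378 -0.1889  0.3281]
300 [ 0.5378 -0.1926  0.3288]
310 [ 0.5377 -0.1974  0.328 ]
320 [ 0.5308 -0.3085  0.1751]
bin top 14472 ((0.5323131084442139, -0.24292859435081482), (0.19106489419937134, 0.1002020388841629), 88.6482925415039)
```

Request:
move_arm(plan=[255,0,0,10,0,255,0,0,12,0,255,0,0,10,0,255,0,0,0,0])

```text
clock: 17.98
position: [0.5356, -0.1987, 0.2624]
eef_rot: [0.712, 0.702, -0.014, -0.013]
wrist_force: [0.4, -1.3, -4.0]
gripper_width: 0.0348
```

```bash
python3 -c "
from h import *
slot('pics/w13.png')"
```

```text
t 17.98 pos [ 0.5356 -0.1987  0.2624] yaz -0.7 tilt 2.21 w 0.0348 F [ 0.4 -1.3 -4. ] q6 -0.48
 turn 0.4  shift now [  1.6  -4.1 -37.4]  shift after turn [  1.6  -4.1 -37.4]
120 [ 5.253e-01 -1.406e-01  3.000e-04]
130 [ 0.5275 -0.1474  0.0617]
140 [ 0.5311 -0.1475  0.1574]
150 [ 0.5317 -0.1522  0.1759]
160 [ 0.5317 -0.1588  0.1759]
170 [ 0.5316 -0.1655  0.1764]
180 [ 0.5315 -0.1725  0.1755]
190 [ 0.5314 -0.1796  0.175 ]
200 [ 0.5308 -0.1896  0.1646]
210 [ 0.5316 -0.1909  0.1851]
220 [ 0.5325 -0.19    0.2085]
230 [ 0.5333 -0.1886  0.2294]
240 [ 0.5339 -0.1875  0.2466]
250 [ 0.5344 -0.187   0.26  ]
260 [ 0.5349 -0.186   0.2726]
270 [ 0.5353 -0.1853  0.2831]
280 [ 0.5356 -0.1853  0.2913]
290 [ 0.5357 -0.1886  0.2928]
300 [ 0.5356 -0.1927  0.2928]
310 [ 0.5356 -0.1966  0.2934]
320 [ 0.5301 -0.2828  0.1759]
bin top 18466 ((0.5324578285217285, -0.24283048510551453), (0.19100962579250336, 0.10037355870008469), 88.63162994384766)
```

It's in the slot without catching the trim (lower end 12 mm in). Going on.

Request:
move_arm(plan=[255,0,0,12,0,255,0,0,12,0,255,0,0,12,0,255,0,0,0,0])

```text
clock: 18.52
position: [0.5342, -0.1996, 0.2246]
eef_rot: [0.712, 0.702, -0.015, -0.012]
wrist_force: [-0.9, -1.1, -5.1]
gripper_width: 0.0348
```

```bash
python3 -c "
from h import *
slot('pics/w14.png')" | grep -v "^1[2-7]"
```

```text
t 18.52 pos [ 0.5342 -0.1996  0.2246] yaz -0.8 tilt 2.2 w 0.0348 F [-0.9 -1.1 -5.1] q6 -0.48
 turn 0.3  shift now [  2.4  -4.1 -75.3]  shift after turn [  2.3  -4.1 -75.3]
180 [ 0.5315 -0.1654  0.1751]
190 [ 0.5315 -0.1711  0.1757]
200 [ 0.5314 -0.1772  0.1753]
210 [ 0.5302 -0.1918  0.1476]
220 [ 0.531  -0.1908  0.1711]
230 [ 0.5318 -0.1894  0.192 ]
240 [ 0.5325 -0.1883  0.2092]
250 [ 0.533  -0.1875  0.2231]
260 [ 0.5335 -0.1869  0.2348]
270 [ 0.5338 -0.187   0.2438]
280 [ 0.5342 -0.1857  0.2541]
290 [ 0.5342 -0.1894  0.2549]
300 [ 0.5341 -0.1937  0.2548]
310 [ 0.5341 -0.1976  0.2553]
320 [ 0.5304 -0.2574  0.1761]
bin top 22253 ((0.5328083038330078, -0.22813154757022858), (0.1614624559879303, 0.10067649185657501), 88.76049041748047)
```

Request:
move_arm(plan=[255,0,0,12,0,255,0,0,12,0,255,0,0,12,0,255,0,0,0,0])

```text
clock: 19.08
position: [0.5332, -0.2001, 0.1871]
eef_rot: [0.712, 0.702, -0.014, -0.012]
wrist_force: [0.4, -1.2, -5.1]
gripper_width: 0.035
```

```bash
python3 -c "
from h import *
slot('pics/w15.png')" | grep -v "^1[2-9]"
```

```text
t 19.07 pos [ 0.5332 -0.2001  0.1871] yaz -0.8 tilt 2.12 w 0.035 F [ 0.4 -1.2 -5.1] q6 -0.48
 turn 0.3  shift now [   2.6   -4.4 -112.8]  shift after turn [   2.6   -4.5 -112.8]
200 [ 0.532  -0.1674  0.1746]
210 [ 0.532  -0.1719  0.1759]
220 [ 0.5319 -0.1768  0.1758]
230 [ 0.532  -0.1808  0.1788]
240 [ 0.5316 -0.1889  0.1713]
250 [ 0.5321 -0.1883  0.1847]
260 [ 0.5326 -0.1869  0.1981]
270 [ 0.5329 -0.1869  0.2073]
280 [ 0.5332 -0.1866  0.2158]
290 [ 0.5332 -0.19    0.217 ]
300 [ 0.5332 -0.1939  0.2176]
310 [ 0.5331 -0.1987  0.2168]
320 [ 0.5312 -0.232   0.1756]
bin top 28256 ((0.5332635045051575, -0.2105426788330078), (0.1263950765132904, 0.10070118308067322), 88.7995376586914)
```

Request:
move_arm(plan=[255,0,0,4,0,255,0,0,0,0,0,0,0,0,0,0,0,0,0,0,0,0,0,0,0,0,0,0,0,0,0,0,0,0,0,0,0,0,-20,0,0,0,0,-40,0,0,0,0,-40,0,0,0,0,0,0])

```text
clock: 20.5
position: [0.5392, -0.2002, 0.2908]
eef_rot: [0.712, 0.702, -0.012, -0.008]
wrist_force: [0.7, -0.1, 0.1]
gripper_width: 0.0852
```

Run:
```python
from h import *
p,W,s=wrist('pics/w16.png'); go(.533,-.197,.3,-1.1,s)
for v in range(130,330,10): print(v,W[v,282].round(4))
```

```text
t 20.5 pos [ 0.5392 -0.2002  0.2908] yaz -0.8 tilt 1.68 w 0.0852 F [ 0.7 -0.1  0.1] q6 -0.48
 turn 0.3  shift now [ 3.1 -6.5 -9. ]  shift after turn [ 3.  -6.5 -9. ]
130 [ 0.534  -0.1476  0.121 ]
140 [ 0.5355 -0.1505  0.1767]
150 [ 0.5353 -0.1581  0.1744]
160 [ 0.5353 -0.1654  0.1756]
170 [ 0.5352 -0.173   0.1755]
180 [ 0.5351 -0.1801  0.1781]
190 [ 0.5348 -0.1894  0.172 ]
200 [ 0.5347 -0.1981  0.17  ]
210 [ 0.5345 -0.2067  0.1693]
220 [ 0.5347 -0.2125  0.1771]
230 [ 0.5346 -0.2211  0.1765]
240 [ 0.5344 -0.23    0.1756]
250 [ 0.5343 -0.239   0.1752]
260 [ 0.5342 -0.2481  0.1749]
270 [ 0.5341 -0.2569  0.1756]
280 [ 0.534  -0.2659  0.1761]
290 [ 0.5338 -0.2761  0.1747]
300 [ 0.5336 -0.2865  0.1738]
310 [ 0.5335 -0.2958  0.1746]
320 [ 0.5335 -0.3049  0.1761]
```

View pics/w16.png

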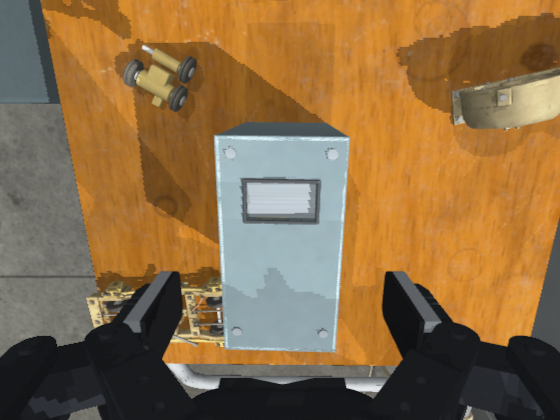

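Wrist view: the bar is gone, and the slot at (280,200) shows the light flap again. I'll verify its slope, and that the other things have not moved.

Request:
move_arm(plan=[0,0,0,-20,0,0,0,0,0,0,0,0,0,0,0,0,0,0,0,0,0,0,0,0,0,0,0,0,0,0])

```text
clock: 21.3
position: [0.5349, -0.1976, 0.299]
eef_rot: [0.712, 0.702, -0.015, -0.017]
wrist_force: [0.1, -0.4, 0.5]
gripper_width: 0.0852
```

Run:
```python
from h import *
p,W,s=wrist('pics/w17.png')
w=W.reshape(-1,3)
for nm,m in(("flap",(abs(w[:,0]-.533)<.02)&(w[:,1]>-.2075)&(w[:,1]<-.187)&(w[:,2]<.1755)&(w[:,2]>.1)),("bintop",(abs(w[:,0]-.533)<.04)&(w[:,1]>-.30)&(w[:,1]<-.225)&(w[:,2]>.16)&(w[:,2]<.19))):
    k=np.polyfit(w[m][:,1],w[m][:,2],1); print(nm,m.sum(),"slope rad",k[0].round(3),"z",np.median(w[m][:,2]).round(4))
a=np.load("pics/top0.npz")["p"]; b,_=arm.grab_frame("top")
D=cv2.absdiff(a,b).max(2)
for nm,r in(("blank2",np.s_[220:246,155:215]),("blank3",np.s_[257:283,160:218]),("motor",np.s_[157:186,243:275]),("bogie",np.s_[263:300,305:338]),("reject place",np.s_[178:204,168:226])):
    print(nm,"changed px",(D[r]>40).sum())
```

```text
flap 1199 slope rad 0.002 z 0.1707
bintop 7312 slope rad 0.002 z 0.1754
blank2 changed px 0
blank3 changed px 0
motor changed px 0
bogie changed px 0
reject place changed px 192
```

```bash
python3 -c "
from workcell import arm
print(arm.job_done())"
```

```text
the job is handed in; nothing more can be done
None
```

The reject has been dropped into the scrap bin and the flap has closed behind it. I handed the job in at about 21 s on the robot clock, and no verdict was reported.

**What I did**
- I picked the square-ended blank, the one farthest from the robot, and set it on the sloping rest against the stop. I let go of it fully there.
- I then gripped it by its upper end and turned it upright using the rest's stop lip. With it upright, I pushed the flap open with its lower end. I released it with about 90 mm of its length inside the bin.

**Final checks**
- **Flap:** its measured slope was about 0.00 rad and it sits about 5 mm below the bin's top, so it is shut.
- **Reject:** nothing was left in the slot and the gripper was empty. I did not see the bar inside the closed bin; that it lies there is inferred.
- **Other things:** the two good blanks, the gear motor and the axle set showed no changed pixels in the top view.

**What went less smoothly**
- **Pressing onto the rest:** the first attempt was about 5 mm off sideways and gave about 36 N at the wrist. I backed off and corrected it.
- **Second try:** the bar would not turn fully in the grip, so I loosened the fingers and let it settle flush on the rail.
- **Swinging upright:** the lower end rode up onto the lip once, and I re-seated it before going on.
- **Bin position:** the top and wrist cameras disagreed by about 2 mm, and I used the mean of the two.

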